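# Draw the tea tray in with the square and check its corner

## Robot

A 7-joint arm with a two-finger parallel gripper is mounted at the origin on the work surface. World frame = base frame: x ahead of the robot, y to its left, z up, the work surface at z = 0. Lengths are in m, angles in rad, forces in N, time in s.
With the tool pointing down it reaches from about 0.4 to 0.85 m from the base axis. Payload 4.5 kg.
Tool frame: the origin (TCP) lies midway between the tips of the shut fingers; the grasp point (between the pads) lies 19 mm behind it; z points along the fingers, y is the direction in which the jaws open and shut (so a half turn about z gives the same grasp; the last joint's range is limited). The gripper opens to 88 mm and grips with 3 to 60 N. Pads are 18 mm wide; open, the fingers measure 123 mm over their backs; the gripper's body (75 mm by 187 mm) begins 45 mm behind the grasp point.
Start: joints at [1.177, 0.689, -0.195, 1.565, 0.157, 0.902, -0.215], TCP at [0.259, -0.569, 0.239] pointing down, gripper open.
Joint ranges: [-3.01, 3.01], [-0.46, 2.08], [-1.47, 1.51], [0.13, 2.56], [-1, 4.14], [0.04, 2.09], [-2.66, 2.66]. Speed limits (rad/s): [2.57, 2.57, 3.14, 3.14, 3.14, 3.14, 3.14].

## Interface

Orientations are given as [roll, pitch, yaw] about the fixed x, y, z axes, in that order (R = Rz(yaw) Ry(pitch) Rx(roll)).
In Python, from bench import bot gives the robot as it stands. The module is installed in compiled form; this text tells all that it offers.
- The arm moves only by the tool step_arm, never from a script. Its argument "rows" is text: rows parted by semicolons, each of 5 numbers parted by spaces: the shift along the tool's x, y, z each as a share of 0.025 m, from -1 to 1, then the turn about the tool's z as a share of 0.1 rad, from -1 to 1, then the gripper's target within -1 to 1 (fully open at 1, half-way at 0, shut at -1). In form: tx ty tz spin gripper; .... A call has 1 to 5 rows; each row shifts and turns the commanded pose from where the row before left it, along the tool's axes as they then stand; what a row does not reach is not made up. A row lasts 1/10 s, in which the tool goes at most 50 mm and 8.59 degrees, less where a joint would pass 70% of its speed; a pose out of reach is approached as far as the arm can. A call with a number of a shift or a turn outside -1 to 1 is refused whole. A call with a gripper value outside its range is refused whole. The fingers move at their own pace and stop on an object; the grip force is fixed at half the most. Time passes only in rows, so rows that do not move let the fingers close. It gives the time, the measured TCP pose, the force and the opening at its end, in the units of the state.
- bot.sense(): the state, without advancing time (a new reading comes with each control period).
- bot.camera(name): name is "scene" or "top" or "wrist"; returns a dict with "frame" (400x640x3 uint8, red, green, blue), "camera_matrix" (3x3 intrinsics, pixels), "D" ([k1, k2, p1, p2, k3] as OpenCV has them; the pictures are not rectified), "rvec" (rotation vector, rad) and "tvec" (3), from world to camera coordinates, as OpenCV has them. Camera axes: x right, y down, z forward; pixel columns grow to the right and rows downward; lengths in m; the calibration is good to about 2 mm. A picture is of the moment at which its call begins. There is no depth.
- bot.finish_job(): hands the job in, once; it reports no verdict.
Trained networks look in the newest picture that a camera, given by its name, has taken for a name from the list of things; names that differ only in an ending like _2 or _b are one class to them, and where a whole thing is asked for, a point or a joint stands for the part that bears it (a point fixed in the world has none). Each returns a list of dicts, best first, with "confidence" (0 to 1); they miss things now and then, are a little off and sometimes report something else, mostly with a low value. They report only what shows in the picture. A call takes as long as a camera call. They do not tell look-alikes from the thing itself.
- bot.cut_out(camera, query): "mask" (400x640 bool, what is visible of it).
- bot.tip_of(camera, query): "xyz" ([x, y, z] in m, in world coordinates, good to about 4 mm: a listed point, or the origin of a listed thing).
The state is a dict: "t": time; "q": joint angles; "joint_vel": joint speeds; "tau": joint torques, N m; "eef_pos": TCP position; "orientation": TCP orientation; "ft_force": force on the tool from outside, world axes, zero at the start; "moment": the same for the moment, N m; "width": finger opening in m.
Only numpy, scipy, OpenCV 4.12 (cv2) and the standard library are available. Lean on these libraries where they do the work, as an engineer would, in place of code of your own. Each camera call takes 0.05 s, during which the arm holds its last target. There are 200 camera calls.

## Task

Check the small varnished tea tray for square without the hand or fingers touching it: take the wooden L-square by its long arm, hook its short arm behind the tray's far edge and draw the tray towards you until it lies wholly on the grey mat, then set the square down flat, clear of the tray, and let go. Take the square again by its upright grip and lay it flat on the counter around the tray's near right-hand corner (as the robot sees it), long arm flush along the tray's near edge and short arm flush along its right side, and let go with the tray still wholly on the mat. Do not tip the tray, and leave the two glass mugs and the soap bottle where they are.

Things in the scene. Friction and masses are not known exactly. Their poses are not given: they have to be found in the camera images.
- mat: thin grey mat, flat on the counter, under 1 mm thick and fixed (it does not hinder sliding), 200 (its x) x 280 (its y) mm; origin at its centre, x roughly away from the robot
- tray: small dark-wood tray, 120 (its x, away from the robot) x 200 (its y, to the robot's left) mm, outer walls upright, 20 mm high, 8 mm thick, 0.4 kg; loose, slides on the counter; origin at the centre of its underside. Starts beyond the mat, partly or wholly off it. Its four corners follow
- tray_near_right (a point): outer corner of the tray at its -x, -y (near the robot, robot's right), half-way up (10 mm)
- tray_near_left (a point): outer corner of the tray at its -x, +y, half-way up
- tray_far_right (a point): outer corner of the tray at its +x, -y, half-way up
- tray_far_left (a point): outer corner of the tray at its +x, +y, half-way up
- square_corner (a point): inner corner of the light wooden L-square (0.13 kg, loose), 7 mm above its underside. Arms 28 mm wide, 14 mm thick, lying flat. The long arm runs 230 mm along -x, inner edge y = 0, wood on the -y side; the short arm runs 110 mm along +y, inner edge x = 0, wood on the +x side; z up. Starts left of the mat, long arm pointing roughly back at the robot, short arm to the left
- square_grip (a point): on the axis of the square's upright grip, 40 mm above its underside: a wooden post 24 x 24 mm standing where the arms join, at (14, -14) mm from the inner corner, sides parallel to the arms, from 14 to 60 mm above the underside; same axes as square_corner
- square_arm (a point): on the middle line of the square's long arm, half-way up (7 mm), at (-160, -14) mm from the inner corner, 70 mm from the free end: a place to hold it for hooking; it stays 40 mm clear of the tray's near edge when the tray is in the crook; same axes as square_corner
- mug_a: upturned glass mug, 74 mm wide, 80 mm high, beyond the tray to the left; leave alone; origin at the centre of its underside
- mug_b: a second such glass mug, on the right; leave alone; origin at the centre of its underside
- soap: soap bottle, 56 mm wide, 150 mm high, on the right; leave alone; origin at the centre of its underside
There are look-alikes about, which are no part of the job. What is meant by the tray is not yellow, and is the smaller of those in its own colour.

How it is judged:
By the outcome, as a careful person would: the job done as asked, in the order asked, and still so for the second after the job is handed in, with the robot touching nothing.
It also fails if it takes over 66 s, if anything falls off the work surface, if the arm or the gripper's body presses on something with over 40 N, if the wrist force passes 120 N, or if a joint passes its speed limit or range.

## Working session

There is one attempt and no reset: what is moved stays moved. The work goes in short steps, Python scripts to look and compute and a tool call to move; the robot and the scene stay as the last step left them, time stands still between calls to the robot, and variables do not carry over. Pictures are saved under pics/ and viewed, about 8 in all and at most 12, crops included, and the job is handed in when it is done.

Besides the shell and the picture viewer there is one more tool, called after "Request:" by a JSON object that holds its "api" and its "payload", one argument or row to a line. step_arm: Moves the arm, as the interface text tells. Shift numbers are shares of 0.025 m and turn numbers shares of 0.1 rad, none past 1 either way. Its arguments: {"type":"object","properties":{"rows":{"type":"string"}},"required":["rows"]}

```bash
mkdir -p pics; ls; cat > h.py <<'E'
import numpy as np, cv2
from bench import bot
def cam(n,save=None):
    c=bot.camera(n)
    if save: cv2.imwrite('pics/'+save,c['frame'][:,:,::-1])
    return c
def proj(c,P):
    return cv2.projectPoints(np.array(P,float).reshape(-1,1,3),c['rvec'],c['tvec'],c['camera_matrix'],c['D'])[0].reshape(-1,2)
def ray(c,uv):
    u=cv2.undistortPoints(np.array(uv,float).reshape(-1,1,2),c['camera_matrix'],c['D']).reshape(-1,2)
    R=cv2.Rodrigues(c['rvec'])[0]; o=-R.T@c['tvec'].ravel()
    return o,(R.T@np.c_[u,np.ones(len(u))].T).T
def atz(c,uv,z):
    o,d=ray(c,uv); s=(z-o[2])/d[:,2]; return o+d*s[:,None]
E
python3 - <<'E'
from h import *
s=bot.sense(); print({k:np.round(v,3).tolist() for k,v in s.items()})
a=cam('scene','s1.png'); b=cam('top','t1.png')
cv2.imwrite('pics/st1.png',cv2.resize(np.vstack([a['frame'],b['frame']])[:,:,::-1],(480,600)))
for c in ('top','scene'):
  for q in ['mat','tray','tray_near_right','tray_near_left','tray_far_right','tray_far_left','square_corner','square_grip','square_arm','mug_a','soap']:
    print(c,q,[(np.round(r['xyz'],3).tolist(),round(r['confidence'],2)) for r in bot.tip_of(c,q)][:4])
print(s['t'],bot.sense()['t'])
E
```

```text
pics
{'t': 0.0, 'q': [1.177, 0.69, -0.195, 1.566, 0.157, 0.903, -0.215], 'joint_vel': [-0.001, -0.0, 0.001, -0.0, -0.0, -0.0, 0.001], 'tau': [-0.0, -52.755, -1.267, -15.342, -0.053, 0.007, 0.0], 'eef_pos': [0.259, -0.568, 0.238], 'orientation': [-3.14, 0.0, 0.428], 'ft_force': [0.094, 0.118, 0.067], 'moment': [0.012, 0.016, -0.018], 'width': 0.088}
top mat [([0.56, -0.065, 0.002], 0.57)]
top tray [([0.197, -0.302, 0.001], 0.94), ([0.689, -0.057, 0.003], 0.77), ([0.836, 0.168, -0.005], 0.67)]
top tray_near_right [([0.622, -0.165, 0.009], 0.95), ([0.911, 0.252, 0.01], 0.79), ([0.065, -0.248, 0.01], 0.59)]
top tray_near_left [([0.628, 0.037, 0.01], 0.93), ([0.882, 0.057, 0.009], 0.92), ([0.32, -0.207, 0.014], 0.63)]
top tray_far_right [([0.743, -0.164, 0.008], 0.82), ([0.084, -0.401, 0.014], 0.81), ([0.791, 0.271, 0.012], 0.59)]
top tray_far_left [([0.342, -0.363, 0.017], 0.81), ([0.759, 0.074, 0.005], 0.76), ([0.742, 0.034, 0.009], 0.73)]
top square_corner [([0.538, 0.305, 0.01], 0.66), ([0.699, 0.336, -0.002], 0.27)]
top square_grip [([0.555, 0.292, 0.041], 0.6), ([0.537, 0.306, 0.008
[... 450 characters left out ...]
.158, 0.007], 0.63)]
scene tray_near_left [([0.879, 0.053, 0.014], 0.68), ([0.629, 0.037, 0.012], 0.64), ([0.317, -0.21, 0.009], 0.6)]
scene tray_far_right [([0.087, -0.4, 0.014], 0.9), ([0.792, 0.276, 0.009], 0.78)]
scene tray_far_left [([0.747, 0.035, 0.01], 0.68), ([0.344, -0.36, 0.014], 0.57), ([0.619, -0.157, 0.01], 0.16)]
scene square_corner [([0.531, 0.308, 0.007], 0.92), ([0.507, -0.453, -0.0], 0.65), ([0.377, 0.3, 0.006], 0.61)]
scene square_grip [([0.552, 0.294, 0.039], 0.91)]
scene square_arm [([0.378, 0.299, 0.008], 0.84)]
scene mug_a [([0.506, -0.452, 0.002], 0.84), ([0.699, 0.336, -0.004], 0.7)]
scene soap [([0.65, -0.402, -0.004], 0.98), ([0.741, -0.164, 0.009], 0.52)]
0.0 1.2
```

View pics/t1.png

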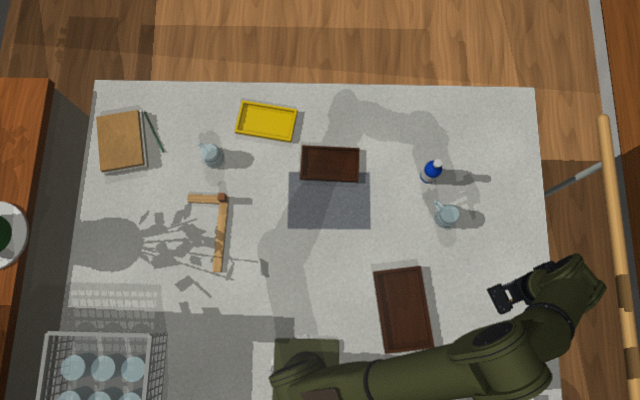

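View pics/s1.png

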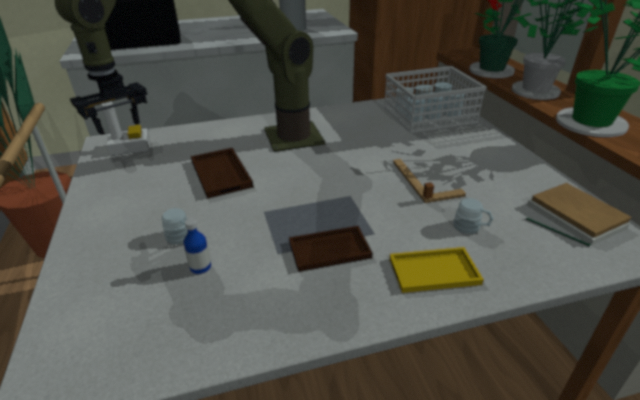

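Candidates for the tray in the top view: dark (330,163), larger dark (404,308), yellow (266,120). I choose (330,163), since it is dark and the smaller of the two, and will check it close up on the way. The square is at (215,225), the mat at (330,200).

Request:
{"api": "step_arm", "payload": {
  "rows": "0 0 -0.4 0.86 1;0 0 -0.4 0.86 1;0 0 -0.4 0.86 1;0 0 -0.4 0.86 1;0 0 -0.4 0.86 1"
}}

```text
t: 1.7
eef_pos: [0.2594, -0.5686, 0.2891]
orientation: [-3.142, -0.0, -0.006]
ft_force: [0.2, 0.4, -0.4]
width: 0.0879
```

Request:
{"api": "step_arm", "payload": {
  "rows": "0.6 -1 0 0 1;0.6 -1 0 0 1;0.6 -1 0 0 1;0.6 -1 0 0 1;0.6 -1 0 0 1"
}}

```text
t: 2.2
eef_pos: [0.3352, -0.4428, 0.2889]
orientation: [3.141, -0.0, -0.002]
ft_force: [0.9, -0.3, 0.4]
width: 0.0882
```

Request:
{"api": "step_arm", "payload": {
  "rows": "0.6 -1 0 0 1;0.6 -1 0 0 1;0.6 -1 0 0 1;0.6 -1 0 0 1;0.6 -1 0 0 1"
}}

```text
t: 2.7
eef_pos: [0.4105, -0.3179, 0.2889]
orientation: [3.141, -0.0, -0.002]
ft_force: [-0.2, -0.9, -0.4]
width: 0.0881
```

Request:
{"api": "step_arm", "payload": {
  "rows": "0.6 -1 0 0 1;0.6 -1 0 0 1;0.6 -1 0 0 1;0.6 -1 0 0 1;0.6 -1 0 0 1"
}}

```text
t: 3.2
eef_pos: [0.4857, -0.1931, 0.2889]
orientation: [3.141, -0.0, -0.002]
ft_force: [0.4, 0.2, 0.5]
width: 0.0881
```

Request:
{"api": "step_arm", "payload": {
  "rows": "0.6 -1 0 0 1;0.6 -1 0 0 1;0.6 -1 0 0 1;0.6 -1 0 0 1;0.6 -1 0 0 1"
}}

```text
t: 3.7
eef_pos: [0.561, -0.0682, 0.2888]
orientation: [3.142, -0.0, -0.002]
ft_force: [-0.1, -1.2, 0.7]
width: 0.0879
```

```bash
cat >> h.py <<'E'
def tips(c,qs):
    for q in qs: print(c,q,[(np.round(r['xyz'],3).tolist(),round(r['confidence'],2)) for r in bot.tip_of(c,q)][:3])
E
python3 - <<'E'
from h import *
a=cam('wrist','w1.png')
tips('wrist',['mat','tray','tray_near_right','tray_near_left','tray_far_right','tray_far_left'])
R=cv2.Rodrigues(a['rvec'])[0]; print(-R.T@np.ravel(a['tvec']),R[2])
E
```

```text
wrist mat []
wrist tray [([0.688, -0.061, 0.002], 0.86), ([0.203, -0.303, 0.0], 0.84)]
wrist tray_near_right [([0.623, -0.159, 0.01], 0.66)]
wrist tray_near_left [([0.628, 0.04, 0.011], 0.89), ([0.313, -0.208, 0.015], 0.78)]
wrist tray_far_right [([0.738, -0.166, 0.009], 0.8)]
wrist tray_far_left [([0.749, 0.037, 0.013], 0.65), ([0.337, -0.365, 0.01], 0.61)]
[ 0.64492242 -0.06950256  0.4354113 ] [-3.21083655e-01  6.67948023e-04 -9.47050601e-01]
```

View pics/w1.png

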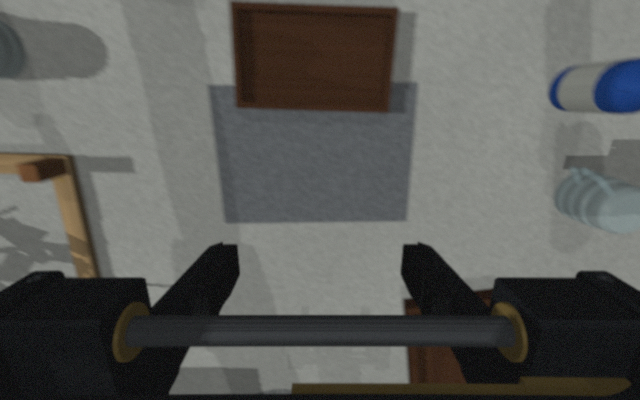

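Request:
{"api": "step_arm", "payload": {
  "rows": "-0.3 -1 0 0 1;-0.3 -1 0 0 1;-0.3 -1 0 0 1;-0.3 -1 0 0 1;-0.3 -1 0 0 1"
}}

```text
t: 4.55
eef_pos: [0.5226, 0.0552, 0.2889]
orientation: [3.141, -0.0, -0.005]
ft_force: [-0.1, -0.2, -0.5]
width: 0.0883
```

Request:
{"api": "step_arm", "payload": {
  "rows": "-0.4 -1 0.2 0 1;-0.4 -1 0.2 0 1;-0.4 -1 0.2 0 1;-0.4 -1 0.2 0 1;-0.4 -1 0.2 0 1"
}}

```text
t: 5.05
eef_pos: [0.4733, 0.1804, 0.2637]
orientation: [3.141, -0.0, -0.005]
ft_force: [0.9, 0.5, -0.8]
width: 0.0883
```

Request:
{"api": "step_arm", "payload": {
  "rows": "-0.6 -0.9 0.2 0 1;-0.6 -0.9 0.2 0 1;-0.6 -0.9 0.2 0 1;-0.6 -0.9 0.2 0 1;-0.6 -0.9 0.2 0 1"
}}

```text
t: 5.55
eef_pos: [0.3987, 0.2931, 0.2387]
orientation: [3.141, -0.001, -0.005]
ft_force: [0.9, 0.5, 0.3]
width: 0.0876
```

```bash
python3 - <<'E'
from h import *
a=cam('wrist','w2.png')
tips('wrist',['square_corner','square_grip','square_arm'])
print(bot.sense()['eef_pos'],bot.sense()['orientation'])
E
```

```text
wrist square_corner [([0.535, 0.308, 0.003], 0.58)]
wrist square_grip [([0.551, 0.297, 0.04], 0.64)]
wrist square_arm []
[0.39910728 0.29257915 0.23881018] [ 3.14077025e+00 -3.71286153e-04 -2.69636583e-03]
```

View pics/w2.png

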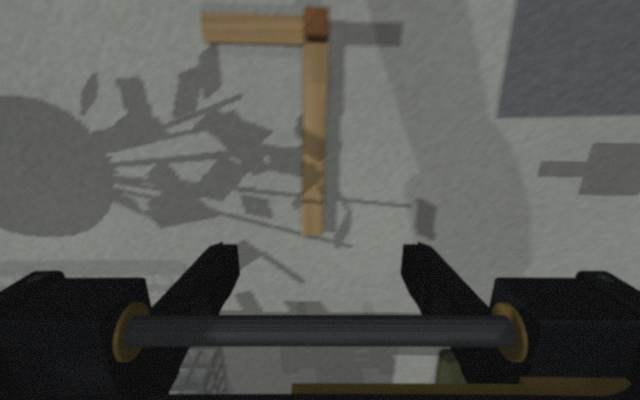

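w1 shows the small dark tray at (315,57) lapping the mat's far edge (y≈85), with the bigger dark one at the lower right, so the choice holds. w2 shows the square: long arm from (315,45) to (314,235), post at (316,20), short arm to the left.

```bash
cat >> h.py <<'E'
def sqfit(cn):
    """top-face edges of long arm at z=.014 from colour, wrist image"""
    pass
E
python3 - <<'E'
from h import *
a=cam('wrist')
m=bot.cut_out('wrist','square_corner'); print([ (r['confidence'],r['mask'].sum()) for r in m])
M=m[0]['mask']
L=[];Rr=[]
for v in range(60,228,4):
    u=np.where(M[v])[0]
    if len(u)<8: continue
    L.append((u.min(),v));Rr.append((u.max()+1,v))
for n,E in(('L',L),('R',Rr)):
    P=atz(a,E,.014); k=np.polyfit(P[:,0],P[:,1],1); r=P[:,1]-np.polyval(k,P[:,0]); print(n,k[0],np.polyval(k,.38),r.std(),P[[0,-1],0])
v,u=np.where(M); print('end v',v.max(),atz(a,[(314,v.max()+1)],.014))
print('corner guess',atz(a,[(304,45)],.014))
E
```

```text
[(0.76, np.int64(8701))]
L -0.0315525465068322 0.31208865451976714 0.0006052738444972816 [0.52042674 0.32238366]
R -0.03266836755211878 0.28396377614191404 0.0004047258682749619 [0.52036579 0.32231007]
end v 234 [[0.30634233 0.29926523 0.014     ]]
corner guess [[0.53537033 0.30826854 0.014     ]]
```

Request:
{"api": "step_arm", "payload": {
  "rows": "-0.84 -0.22 0.5 0 1;0 0 1 0.3 1;0 0 1 0 1;0 0 1 0 1;0 0 1 0 1"
}}

```text
t: 6.35
eef_pos: [0.3792, 0.2978, 0.1257]
orientation: [-3.142, -0.002, -0.035]
ft_force: [1.0, -0.4, 0.0]
width: 0.0881
```

Request:
{"api": "step_arm", "payload": {
  "rows": "0 0 1 0 1;0 0 1 0 1;0 0 1 0 1;0 0 1 0 1;0 0 0.5 0 1"
}}

```text
t: 6.85
eef_pos: [0.3785, 0.2974, 0.0122]
orientation: [3.14, 0.0, -0.035]
ft_force: [0.4, -0.1, -0.2]
width: 0.088
```

Request:
{"api": "step_arm", "payload": {
  "rows": "0 0 0.4 0 1;0 0 0 0 -1;0 0 0 0 -1;0 0 0 0 -1;0 0 0 0 -1"
}}

```text
t: 7.35
eef_pos: [0.3781, 0.2994, 0.0045]
orientation: [-3.141, -0.001, -0.032]
ft_force: [-0.3, -0.0, 0.6]
width: 0.0579
```

Request:
{"api": "step_arm", "payload": {
  "rows": "0 0 0 0 -1;0 0 0 0 -1;0 0 0 0 -1;0 0 0 0 -1;0 0 0 0 -1"
}}

```text
t: 7.85
eef_pos: [0.3777, 0.2991, 0.0038]
orientation: [-3.142, -0.0, -0.032]
ft_force: [-0.3, 0.0, 1.8]
width: 0.0276
```

Request:
{"api": "step_arm", "payload": {
  "rows": "0 0 -0.2 0 -1;0 0 -0.5 0 -1;0 0 -0.7 0 -1;0 0 -0.6 0 -1;0 0 -0.4 0 -1"
}}

```text
t: 8.35
eef_pos: [0.3779, 0.2991, 0.0653]
orientation: [-3.141, -0.001, -0.032]
ft_force: [0.3, -0.3, -1.8]
width: 0.0278
```

```bash
python3 - <<'E'
from h import *
print(bot.sense()['eef_pos'],bot.sense()['width'],bot.sense()['moment'])
a=cam('scene','s2.png')
cv2.imwrite('pics/s2c.png',cv2.resize(a['frame'][130:230,340:520,::-1],None,fx=4,fy=4,interpolation=2))
tips('scene',['square_corner','square_grip'])
a=cam('wrist','w3.png'); tips('wrist',['square_corner','square_grip'])
E
```

```text
[0.37791164 0.29908834 0.06533274] 0.027765840022903 [ 0.07931799  0.16640046 -0.01493909]
scene square_corner [([0.534, 0.306, 0.066], 0.76)]
scene square_grip [([0.553, 0.293, 0.099], 0.6)]
wrist square_corner []
wrist square_grip []
```

View pics/s2c.png

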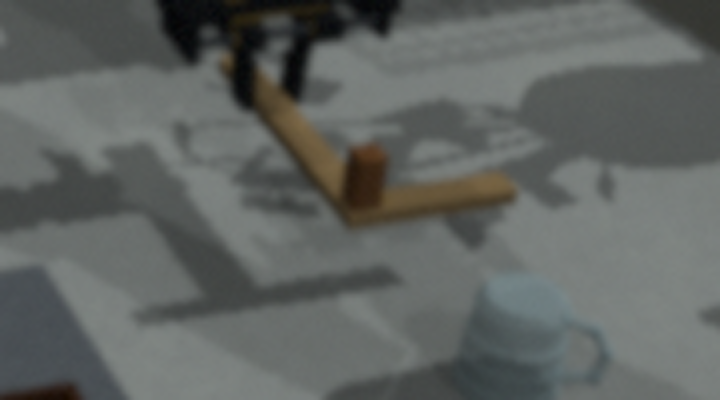

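The square hangs level in the picture (corner measured at z≈66 mm, expected 68), so I carry it over the tray.

Request:
{"api": "step_arm", "payload": {
  "rows": "0.2 0.4 0 0 -1;0.4 0.785 0 0 -1;0.4 0.785 0 0 -1;0.4 0.785 0 0 -1;0.4 0.785 0 0 -1"
}}

```text
t: 9.15
eef_pos: [0.4201, 0.2071, 0.0632]
orientation: [3.14, 0.001, -0.033]
ft_force: [-0.3, 0.0, -2.3]
width: 0.0278
```

Request:
{"api": "step_arm", "payload": {
  "rows": "0.4 0.785 0 0 -1;0.4 0.785 0 0 -1;0.4 0.785 0 0 -1;0.4 0.785 0 0 -1;0.4 0.785 0 0 -1"
}}

```text
t: 9.65
eef_pos: [0.4666, 0.1073, 0.0632]
orientation: [3.14, 0.001, -0.033]
ft_force: [-0.7, -0.0, -1.8]
width: 0.0278
```

Request:
{"api": "step_arm", "payload": {
  "rows": "0.4 0.785 0 0 -1;0.4 0.785 0 0 -1;0.4 0.785 0 0 -1;0.4 0.785 0 0 -1;0.4 0.785 0 0 -1"
}}

```text
t: 10.15
eef_pos: [0.513, 0.0076, 0.0631]
orientation: [3.141, 0.002, -0.033]
ft_force: [0.7, 0.2, -0.6]
width: 0.0276
```

Request:
{"api": "step_arm", "payload": {
  "rows": "0.4 0.785 0 0 -1;0.4 0.785 0 0 -1;0.4 0.785 0 0 -1;0.4 0.785 0 0 -1;0.4 0.785 0 0 -1"
}}

```text
t: 10.65
eef_pos: [0.5595, -0.0921, 0.0629]
orientation: [3.141, 0.002, -0.033]
ft_force: [0.2, 1.7, -1.0]
width: 0.0275
```

Request:
{"api": "step_arm", "payload": {
  "rows": "0.4 0.785 0 0 -1;0.4 0.785 0 0 -1;0.4 0.785 0 0 -1;0.4 0.785 0 0 -1;0.2 0.39 0 0 -1"
}}

```text
t: 11.15
eef_pos: [0.6016, -0.1835, 0.0628]
orientation: [3.14, 0.001, -0.036]
ft_force: [0.3, -0.9, -1.4]
width: 0.0279
```

```bash
python3 - <<'E'
from h import *
s=bot.sense(); print(s['eef_pos'],s['orientation'],s['width'])
for c in('top','wrist','scene'):
  a=cam(c,'4%s.png'%c); tips(c,['square_corner','square_grip','tray_far_right','tray_far_left','tray_near_right','tray_near_left'])
E
```

```text
[ 0.60157748 -0.18345942  0.06277348] [ 3.13959095e+00  1.43913506e-03 -3.59360716e-02] 0.02787360230601792
top square_corner [([0.762, -0.181, 0.069], 0.67)]
top square_grip [([0.778, -0.192, 0.097], 0.9), ([0.648, -0.396, -0.001], 0.58)]
top tray_far_right [([0.743, -0.163, 0.008], 0.91), ([0.081, -0.404, 0.013], 0.76), ([0.794, 0.271, 0.011], 0.65)]
top tray_far_left [([0.344, -0.362, 0.018], 0.94), ([0.763, 0.075, 0.007], 0.93), ([0.741, 0.033, 0.005], 0.8)]
top tray_near_right [([0.618, -0.165, 0.008], 0.77), ([0.908, 0.251, 0.008], 0.72)]
top tray_near_left [([0.626, 0.038, 0.013], 0.89), ([0.318, -0.206, 0.014], 0.85), ([0.879, 0.056, 0.008], 0.82)]
wrist square_corner []
wrist square_grip []
wrist tray_far_right []
wrist tray_far_left []
wrist tray_near_right []
wrist tray_near_left []
scene square_corner [([0.758, -0.171, 0.061], 0.72)]
scene square_grip [([0.777, -0.184, 0.096], 0.66)]
scene tray_far_right [([0.794, 0.275, 0.01], 0.97), ([0.085, -0.399, 0.016], 0.89), ([0.743, -0.168, 0.012], 0.78)]
scene tray_far_left [([0.343, -0.361, 0.017], 0.93), ([0.748, 0.036, 0.012], 0.92), ([0.761, 0.075, 0.007], 0.56)]
scene tray_near_right [([0.623, -0.158, 0.009], 0.82), ([0.071, -0.251, 0.01], 0.63), ([0.91, 0.254, 0.011], 0.62)]
scene tray_near_left [([0.629, 0.037, 0.012], 0.97), ([0.315, -0.209, 0.011], 0.9), ([0.878, 0.055, 0.013], 0.81)]
```

View pics/4wrist.png

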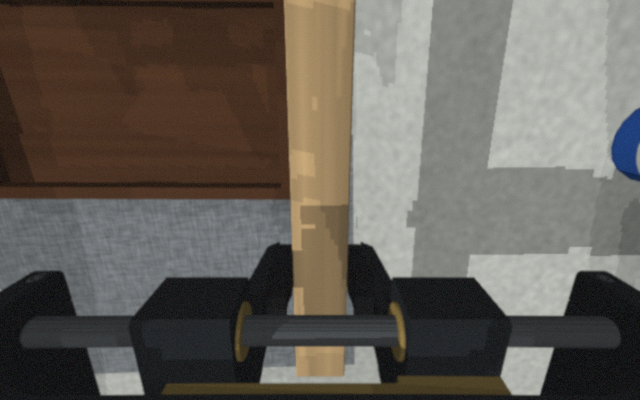

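The picture shows the long arm at (320,150) just right of the tray's right side (x≈290). The measured gaps are about 9 mm sideways and 16 mm behind the far edge, so I lower, close up sideways and draw.

Request:
{"api": "step_arm", "payload": {
  "rows": "0 0 0.7 0 -1;0 0 0.7 0 -1;0 0 0.5 0 -1;0 0 0.3 0 -1;0 0 0.1 0 -1"
}}

```text
t: 12.7
eef_pos: [0.6018, -0.1794, 0.005]
orientation: [-3.141, 0.002, -0.032]
ft_force: [-1.2, 0.4, -1.2]
width: 0.0274
```

```bash
python3 - <<'E'
from h import *
s=bot.sense(); print(s['eef_pos'],s['orientation'],s['ft_force'])
a=cam('top');b=cam('scene')
A=cv2.resize(a['frame'][130:240,270:470],None,fx=3,fy=3,interpolation=2)
B=cv2.resize(b['frame'][180:290,230:430],None,fx=3,fy=3,interpolation=2)
cv2.imwrite('pics/5.png',np.vstack([A[:300],B[:300]])[:,:,::-1])
E
```

```text
[ 0.60176938 -0.17938983  0.00497344] [-3.14133552e+00  1.73498588e-03 -3.20732019e-02] [-1.21244866  0.38630759 -1.18518592]
```

View pics/5.png

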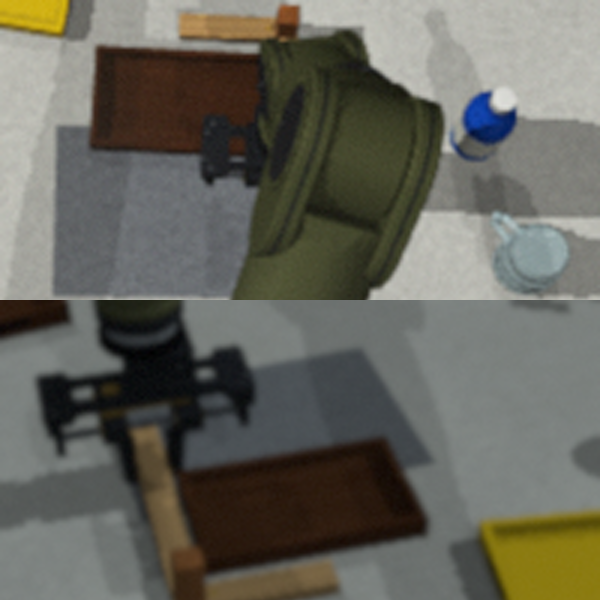

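The top half shows the short arm at (230,22) behind the tray's far edge, and the scene half agrees. The side gap is about 5 mm. I draw the tray in slowly.

Request:
{"api": "step_arm", "payload": {
  "rows": "-0.2 -0.1 0 0 -1;-0.3 0 0 0 -1;-0.3 0 0 0 -1;-0.3 0 0 0 -1;-0.3 0 0 0 -1"
}}

```text
t: 13.3
eef_pos: [0.5677, -0.1761, 0.0067]
orientation: [3.141, -0.002, -0.033]
ft_force: [2.6, 0.5, -0.8]
width: 0.0271
```

Request:
{"api": "step_arm", "payload": {
  "rows": "-0.4 0 0 0 -1;-0.4 0 0 0 -1;-0.4 0 0 0 -1;-0.4 0 0 0 -1;-0.4 0 0 0 -1"
}}

```text
t: 13.8
eef_pos: [0.5171, -0.1744, 0.0064]
orientation: [3.142, -0.001, -0.032]
ft_force: [2.5, -1.3, -2.5]
width: 0.0278
```

Request:
{"api": "step_arm", "payload": {
  "rows": "-0.4 0 0 0 -1;-0.4 0 0 0 -1;-0.4 0 0 0 -1;-0.3 0 0 0 -1;-0.2 0 0 0 -1"
}}

```text
t: 14.3
eef_pos: [0.4743, -0.1729, 0.0063]
orientation: [3.142, 0.0, -0.032]
ft_force: [2.1, 0.6, -1.0]
width: 0.0275
```

```bash
python3 - <<'E'
from h import *
s=bot.sense(); print(s['eef_pos'],s['orientation'],s['ft_force'],s['width'])
for c in('top','scene'):
  a=cam(c); tips(c,['mat','square_corner','square_grip','tray','tray_far_right','tray_far_left','tray_near_right','tray_near_left'])
E
```

```text
[ 0.47428209 -0.1729182   0.00625113] [ 3.14150449e+00  3.63150719e-04 -3.22109206e-02] [ 2.13664805  0.62849411 -0.96731755] 0.02752133461091829
top mat [([0.561, -0.066, -0.0], 0.7)]
top square_corner [([0.638, -0.166, 0.012], 0.67)]
top square_grip [([0.649, -0.18, 0.039], 0.64)]
top tray [([0.201, -0.304, -0.003], 0.81), ([0.58, -0.057, 0.003], 0.69)]
top tray_far_right [([0.638, -0.16, 0.008], 0.95), ([0.082, -0.399, 0.013], 0.66), ([0.795, 0.272, 0.013], 0.61)]
top tray_far_left [([0.341, -0.359, 0.018], 0.76), ([0.638, 0.036, 0.006], 0.67), ([0.765, 0.076, 0.006], 0.55)]
top tray_near_right [([0.513, -0.159, 0.009], 0.91), ([0.064, -0.244, 0.012], 0.88), ([0.645, -0.399, 0.001], 0.55)]
top tray_near_left [([0.32, -0.208, 0.013], 0.71), ([0.519, 0.041, 0.013], 0.59), ([0.881, 0.054, 0.01], 0.59)]
scene mat []
scene square_corner []
scene square_grip [([0.652, -0.18, 0.04], 0.83)]
scene tray [([0.833, 0.167, -0.002], 0.8), ([0.201, -0.304, 0.002], 0.77), ([0.576, -0.063, -0.001], 0.62)]
scene tray_far_right [([0.794, 0.273, 0.01], 0.73), ([0.631, -0.162, 0.009], 0.56)]
scene tray_far_left [([0.643, 0.038, 0.012], 0.79), ([0.763, 0.075, 0.009], 0.76), ([0.651, -0.18, 0.04], 0.63)]
scene tray_near_right [([0.068, -0.246, 0.01], 0.94), ([0.911, 0.255, 0.01], 0.78), ([0.514, -0.153, 0.008], 0.57)]
scene tray_near_left [([0.521, 0.042, 0.013], 0.93), ([0.877, 0.056, 0.011], 0.9), ([0.317, -0.21, 0.011], 0.56)]
```

Request:
{"api": "step_arm", "payload": {
  "rows": "-0.2 0 0 0 -1;-0.3 0 0 0 -1;-0.2 0 0 0 -1;-0.1 0 0 0 -1;0 0 0 0 -1"
}}

```text
t: 15.7
eef_pos: [0.4544, -0.1725, 0.0063]
orientation: [3.141, 0.001, -0.033]
ft_force: [0.4, -0.7, -1.3]
width: 0.0281
```

Request:
{"api": "step_arm", "payload": {
  "rows": "0.2 0.1 0 0 -1;0.2 0.2 0 0 -1;0 0 -0.4 0 -1;0 0 -0.9 0 -1;0 0 -0.9 0 -1"
}}

```text
t: 16.2
eef_pos: [0.4642, -0.1803, 0.0621]
orientation: [3.142, 0.001, -0.032]
ft_force: [0.4, 0.4, -0.8]
width: 0.0273
```

Request:
{"api": "step_arm", "payload": {
  "rows": "-0.2 0.3 0 0 -1;-0.3 0.6 0 0 -1;-0.4 0.8 0 0 -1;-0.4 0.8 0 0 -1;-0.4 0.8 0 0 -1"
}}

```text
t: 16.7
eef_pos: [0.4182, -0.2624, 0.0609]
orientation: [3.141, 0.001, -0.032]
ft_force: [0.6, 0.6, -1.2]
width: 0.0279
```

Request:
{"api": "step_arm", "payload": {
  "rows": "-0.4 0.8 0 0 -1;-0.3 0.6 0 0 -1;-0.2 0.3 0 0 -1;0 0 0 0 -1;0 0 0 0 -1"
}}

```text
t: 17.2
eef_pos: [0.3961, -0.3022, 0.0611]
orientation: [-3.141, -0.0, -0.032]
ft_force: [-0.6, 0.4, -0.4]
width: 0.0275
```

```bash
python3 - <<'E'
from h import *
s=bot.sense(); print(s['eef_pos'],s['orientation'],s['ft_force'],s['width'])
for c in('top','scene'):
  a=cam(c,'6%s.png'%c); tips(c,['mat','square_corner','square_grip','tray','tray_far_right','tray_far_left','tray_near_right','tray_near_left'])
E
```

```text
[ 0.39605323 -0.30223306  0.06109296] [-3.14077606e+00 -2.10268506e-04 -3.15793562e-02] [-0.55255933  0.38643349 -0.40885151] 0.027467975493078313
top mat []
top square_corner [([0.556, -0.296, 0.066], 0.73), ([0.699, 0.334, -0.0], 0.43)]
top square_grip [([0.571, -0.308, 0.098], 0.69)]
top tray [([0.201, -0.303, 0.002], 0.93), ([0.556, -0.296, 0.064], 0.69), ([0.837, 0.166, -0.004], 0.68)]
top tray_far_right [([0.616, -0.162, 0.01], 0.95), ([0.083, -0.398, 0.014], 0.94), ([0.794, 0.272, 0.011], 0.88)]
top tray_far_left [([0.614, 0.034, 0.008], 0.76), ([0.765, 0.073, 0.008], 0.64)]
top tray_near_right [([0.908, 0.255, 0.007], 0.85), ([0.492, -0.157, 0.006], 0.8), ([0.557, -0.294, 0.064], 0.75)]
top tray_near_left [([0.879, 0.057, 0.008], 0.97), ([0.499, 0.044, 0.007], 0.93), ([0.323, -0.21, 0.014], 0.76)]
scene mat [([0.559, -0.062, -0.004], 0.97)]
scene square_corner [([0.552, -0.294, 0.063], 0.6)]
scene square_grip [([0.571, -0.309, 0.094], 0.72)]
scene tray [([0.557, -0.061, -0.003], 0.82), ([0.833, 0.162, -0.001], 0.74), ([0.204, -0.304, 0.004], 0.65)]
scene tray_far_right [([0.612, -0.167, 0.009], 0.72), ([0.085, -0.401, 0.015], 0.72), ([0.794, 0.275, 0.01], 0.7)]
scene tray_far_left [([0.623, 0.038, 0.01], 0.86), ([0.76, 0.075, 0.008], 0.72), ([0.344, -0.361, 0.015], 0.59)]
scene tray_near_right [([0.492, -0.152, 0.01], 0.96), ([0.908, 0.253, 0.013], 0.57)]
scene tray_near_left [([0.878, 0.053, 0.011], 0.88), ([0.504, 0.038, 0.009], 0.69), ([0.316, -0.21, 0.011], 0.59)]
```

View pics/6top.png

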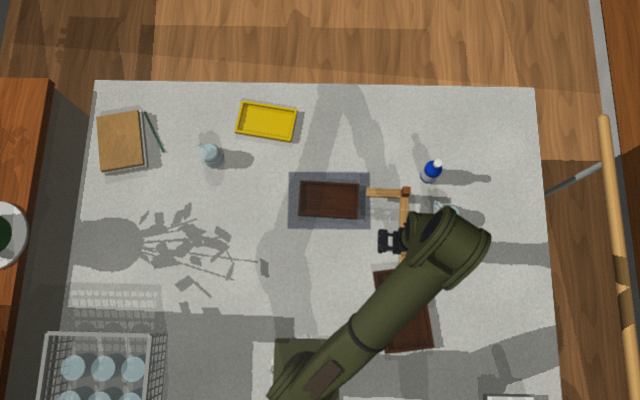

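The tray now lies at (330,200), wholly on the mat. The square's free end would land on the big look-alike tray (far edge x≈0.334), so I move 28 mm further out before setting it down.

Request:
{"api": "step_arm", "payload": {
  "rows": "0.4 0 0 0 -1;0.5 0 0 0 -1;0.22 0 0 0 -1;0 0 0.5 0 -1;0 0 0.7 0 -1"
}}

```text
t: 18.6
eef_pos: [0.4241, -0.3042, 0.0309]
orientation: [3.141, -0.001, -0.032]
ft_force: [0.3, -0.6, -1.1]
width: 0.0279
```

Request:
{"api": "step_arm", "payload": {
  "rows": "0 0 0.6 0 -1;0 0 0.3 0 -1;0 0 0.14 0 -1;0 0 0 0 -1;0 0 0 0 -1"
}}

```text
t: 19.1
eef_pos: [0.424, -0.304, 0.0056]
orientation: [3.141, -0.001, -0.032]
ft_force: [0.2, 0.5, -1.4]
width: 0.0277
```

```bash
python3 - <<'E'
from h import *
s=bot.sense(); print(s['eef_pos'],s['orientation'],s['ft_force'],s['width'],s['q'])
E
```

```text
[ 0.42399561 -0.30399774  0.00556449] [ 3.14129510e+00 -5.25770985e-04 -3.22357462e-02] [ 0.19175899  0.47681313 -1.41157085] 0.027695350596911996 [ 0.61523651  0.95634806 -0.13549671  2.00886257  0.55495199  0.21105377
 -1.61111754]
```

Request:
{"api": "step_arm", "payload": {
  "rows": "0 0 0.05 0 -1;0 0 0 0 1;0 0 0 0 1;0 0 0 0 1;0 0 0 0 1"
}}

```text
t: 19.6
eef_pos: [0.424, -0.3039, 0.0041]
orientation: [3.141, -0.0, -0.032]
ft_force: [0.0, -0.2, -0.1]
width: 0.0573
```

Request:
{"api": "step_arm", "payload": {
  "rows": "0 0 0 0 1;0 0 -0.5 0 1;0 0 -1 0 1;0 0 -1 0 1;0 0 -1 0 1"
}}

```text
t: 20.1
eef_pos: [0.4237, -0.3039, 0.0932]
orientation: [3.141, -0.0, -0.032]
ft_force: [0.9, -0.1, 0.7]
width: 0.0881
```

Request:
{"api": "step_arm", "payload": {
  "rows": "0 0 -1 0 1;0 0 -1 0 1;0 0 -0.7 0 1;0.5 0 0 0 1;1 0 0 0 1"
}}

```text
t: 20.6
eef_pos: [0.4596, -0.3059, 0.1606]
orientation: [3.14, 0.001, -0.034]
ft_force: [-0.3, -0.0, 0.3]
width: 0.0882
```

```bash
python3 - <<'E'
from h import *
s=bot.sense(); print(s['eef_pos'],s['orientation'],s['width'])
a=cam('wrist','7w.png')
for c in('top','scene','wrist'):
  if c!='wrist': cam(c)
  tips(c,['square_corner','square_grip','square_arm','soap'])
E
```

```text
[ 0.45956928 -0.30593684  0.16064993] [ 3.14016276e+00  1.45018339e-03 -3.42076512e-02] 0.08815713353897982
top square_corner [([0.584, -0.298, 0.008], 0.7)]
top square_grip [([0.597, -0.31, 0.04], 0.79)]
top square_arm [([0.423, -0.306, 0.004], 0.76)]
top soap [([0.647, -0.397, 0.002], 0.48)]
scene square_corner [([0.581, -0.294, 0.007], 0.81)]
scene square_grip [([0.603, -0.31, 0.04], 0.76)]
scene square_arm [([0.428, -0.308, 0.006], 0.96)]
scene soap [([0.653, -0.402, -0.002], 0.76)]
wrist square_corner [([0.582, -0.297, 0.004], 0.96)]
wrist square_grip [([0.599, -0.311, 0.038], 0.57)]
wrist square_arm [([0.421, -0.304, 0.009], 0.61)]
wrist soap []
```

View pics/7w.png

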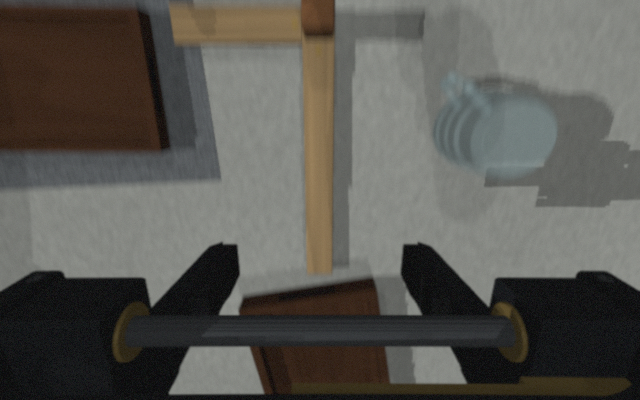

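The square lies flat and free at (318,140), clear of the tray on the left and of the look-alike below. Next I go to the post with the jaws turned a quarter turn.

Request:
{"api": "step_arm", "payload": {
  "rows": "1 0 0 0 1;1 0 0 0 1;1 0 0 0 1;1 0 0 0 1;1 0 0 0 1"
}}

```text
t: 21.85
eef_pos: [0.5871, -0.3091, 0.1589]
orientation: [-3.142, 0.0, -0.032]
ft_force: [0.6, 0.3, -0.5]
width: 0.0885
```

Request:
{"api": "step_arm", "payload": {
  "rows": "0.5 0 0 0 1;0 0 0 -1 1;0 0 0 -1 1;0 0 0 -1 1;0 0 0 -1 1"
}}

```text
t: 22.35
eef_pos: [0.5986, -0.3095, 0.1588]
orientation: [-3.141, 0.0, 0.372]
ft_force: [0.1, 0.1, 0.7]
width: 0.0881
```

Request:
{"api": "step_arm", "payload": {
  "rows": "0 0 0 -1 1;0 0 0 -1 1;0 0 0 -1 1;0 0 0 -1 1;0 0 0 -1 1"
}}

```text
t: 22.85
eef_pos: [0.5985, -0.3096, 0.1588]
orientation: [-3.141, 0.0, 0.872]
ft_force: [-0.5, 0.2, -0.5]
width: 0.0881
```

Request:
{"api": "step_arm", "payload": {
  "rows": "0 0 0 -1 1;0 0 0 -1 1;0 0 0 -1 1;0 0 0 -1 1;0 0 0 -1 1"
}}

```text
t: 23.35
eef_pos: [0.5985, -0.3097, 0.1588]
orientation: [-3.141, 0.0, 1.372]
ft_force: [-0.2, -0.3, 1.1]
width: 0.0883
```

Request:
{"api": "step_arm", "payload": {
  "rows": "0 0 0 -1 1;0 0 0 -0.7 1;0 0 0 0 1"
}}

```text
t: 23.65
eef_pos: [0.5985, -0.3097, 0.1587]
orientation: [-3.141, -0.0, 1.538]
ft_force: [-0.4, -0.7, -0.5]
width: 0.0882
```

```bash
python3 - <<'E'
from h import *
s=bot.sense(); print(s['eef_pos'],s['orientation'],s['width'],s['q'][4:])
for c in('top','scene','wrist'):
  a=cam(c,'8%s.png'%c)
  tips(c,['square_corner','square_grip','square_arm','soap'])
E
```

```text
[ 0.5984789  -0.30965614  0.15865558] [-3.14112745e+00 -2.66905693e-04  1.53768592e+00] 0.08817201135877616 [ 0.7177226   1.03373787 -0.19088835]
top square_corner [([0.585, -0.3, 0.009], 0.94)]
top square_grip [([0.599, -0.313, 0.039], 0.92)]
top square_arm [([0.425, -0.305, 0.007], 0.84)]
top soap [([0.646, -0.4, 0.0], 0.56)]
scene square_corner [([0.581, -0.295, 0.007], 0.65)]
scene square_grip [([0.6, -0.311, 0.038], 0.76)]
scene square_arm [([0.424, -0.302, 0.006], 0.66)]
scene soap [([0.65, -0.403, -0.0], 0.74)]
wrist square_corner [([0.582, -0.298, 0.004], 0.94)]
wrist square_grip [([0.598, -0.31, 0.04], 0.62)]
wrist square_arm [([0.418, -0.307, 0.009], 0.77)]
wrist soap [([0.651, -0.401, 0.0], 0.97)]
```

Request:
{"api": "step_arm", "payload": {
  "rows": "0 0 1 0 1;0 0 1 0 1;0 0 1 0 1;0 0 1 0 1;0 0 0.9 0 1"
}}

```text
t: 24.9
eef_pos: [0.5985, -0.3095, 0.0352]
orientation: [-3.141, -0.0, 1.538]
ft_force: [-0.3, -0.0, 0.1]
width: 0.0888
```

Request:
{"api": "step_arm", "payload": {
  "rows": "0 0 0.48 0 1;0 0 0 0 -1;0 0 0 0 -1;0 0 0 0 -1;0 0 0 0 -1"
}}

```text
t: 25.4
eef_pos: [0.5996, -0.3097, 0.0258]
orientation: [3.14, 0.001, 1.538]
ft_force: [-0.6, 0.4, -0.3]
width: 0.058
```

Request:
{"api": "step_arm", "payload": {
  "rows": "0 0 0 0 -1;0 0 0 0 -1;0 0 0 0 -1;0 0 0 0 -1;0 0 0 0 -1"
}}

```text
t: 25.9
eef_pos: [0.5986, -0.3095, 0.0245]
orientation: [-3.141, 0.0, 1.538]
ft_force: [-1.1, -0.2, 0.4]
width: 0.0234
```

Request:
{"api": "step_arm", "payload": {
  "rows": "0 0 -0.3 0 -1;0 0 -0.6 0 -1;0 0 -0.8 0 -1;0 0 -0.7 0 -1;0 0 0 0 -1"
}}

```text
t: 26.4
eef_pos: [0.6013, -0.3099, 0.0888]
orientation: [3.135, 0.002, 1.537]
ft_force: [0.4, 0.4, -1.5]
width: 0.024
```

```bash
python3 - <<'E'
from h import *
s=bot.sense(); print(s['eef_pos'],s['orientation'],s['width'])
for c in('top','scene'):
  a=cam(c,'9%s.png'%c)
  tips(c,['square_corner','square_grip','square_arm'])
  cam_pts=None
A=cv2.imread('pics/9scene.png')[130:280,180:420]
cv2.imwrite('pics/9c.png',cv2.resize(A,None,fx=3,fy=3,interpolation=2))
E
```

```text
[ 0.60130775 -0.30988483  0.08879828] [3.13494407e+00 1.59534379e-03 1.53739022e+00] 0.02398861957401925
top square_corner [([0.601, -0.314, 0.102], 0.71), ([0.589, -0.298, 0.073], 0.59)]
top square_grip [([0.601, -0.311, 0.103], 0.58)]
top square_arm [([0.428, -0.308, 0.069], 0.64)]
scene square_corner [([0.581, -0.297, 0.066], 0.88)]
scene square_grip [([0.598, -0.308, 0.101], 0.67)]
scene square_arm []
```

View pics/9c.png

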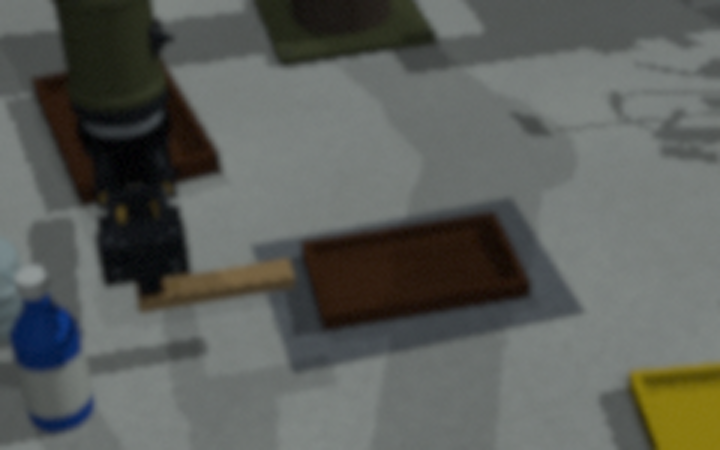

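The square hangs level by its post at (160,285). I move away from the soap, turn it, then go to the corner.

Request:
{"api": "step_arm", "payload": {
  "rows": "0.3 -0.3 0 0 -1;0.5 -0.5 0 0 -1;0.6 -0.7 0 0 -1;0.6 -0.7 0 0 -1;0.5 -0.5 0 0 -1"
}}

```text
t: 27.3
eef_pos: [0.532, -0.2439, 0.0842]
orientation: [-3.14, -0.001, 1.538]
ft_force: [-0.6, -0.7, -0.9]
width: 0.0235
```

Request:
{"api": "step_arm", "payload": {
  "rows": "0 0 0 0.4 -1;0 0 0 0.8 -1;0 0 0 1 -1;0 0 0 1 -1;0 0 0 1 -1"
}}

```text
t: 27.8
eef_pos: [0.5333, -0.2447, 0.0842]
orientation: [-3.141, -0.0, 1.114]
ft_force: [0.3, -0.2, -1.1]
width: 0.0236
```

Request:
{"api": "step_arm", "payload": {
  "rows": "0 0 0 1 -1;0 0 0 1 -1;0 0 0 1 -1;0 0 0 1 -1;0 0 0 1 -1"
}}

```text
t: 28.3
eef_pos: [0.5333, -0.2446, 0.0842]
orientation: [-3.141, 0.0, 0.614]
ft_force: [-0.0, -0.6, -1.1]
width: 0.0237
```

Request:
{"api": "step_arm", "payload": {
  "rows": "0 0 0 1 -1;0 0 0 1 -1;0 0 0 1 -1;0 0 0 1 -1;0 0 0 1 -1"
}}

```text
t: 28.8
eef_pos: [0.5333, -0.2445, 0.0842]
orientation: [-3.141, 0.0, 0.114]
ft_force: [0.2, 0.4, -1.7]
width: 0.0239
```

Request:
{"api": "step_arm", "payload": {
  "rows": "0 0 0 1 -1;0 0 0 0.5 -1;0 0 0 0 -1"
}}

```text
t: 29.1
eef_pos: [0.5333, -0.2445, 0.0842]
orientation: [-3.142, 0.001, -0.032]
ft_force: [0.3, -0.5, -0.8]
width: 0.0235
```

```bash
python3 - <<'E'
from h import *
s=bot.sense(); print(s['eef_pos'],s['orientation'],s['width'])
for c in('top','scene','wrist'):
  a=cam(c,'10%s.png'%c)
  tips(c,['square_corner','square_grip','square_arm','tray','tray_far_right','tray_far_left','tray_near_right','tray_near_left'])
E
```

```text
[ 0.53331314 -0.24446302  0.08422101] [-3.14151059e+00  5.37393211e-04 -3.17937955e-02] 0.023541080601677977
top square_corner [([0.55, -0.233, 0.07], 0.86)]
top square_grip [([0.535, -0.246, 0.098], 0.88)]
top square_arm [([0.539, -0.072, 0.066], 0.82), ([0.55, -0.234, 0.068], 0.23)]
top tray [([0.2, -0.303, -0.002], 0.96), ([0.837, 0.168, -0.005], 0.83), ([0.561, -0.058, 0.002], 0.58)]
top tray_far_right [([0.08, -0.4, 0.013], 0.92), ([0.795, 0.273, 0.012], 0.79), ([0.615, -0.164, 0.008], 0.66)]
top tray_far_left [([0.343, -0.362, 0.016], 0.95), ([0.763, 0.074, 0.008], 0.56)]
top tray_near_right [([0.491, -0.16, 0.009], 0.93), ([0.91, 0.253, 0.011], 0.68), ([0.064, -0.245, 0.012], 0.66)]
top tray_near_left [([0.501, 0.043, 0.01], 0.86), ([0.882, 0.058, 0.008], 0.75), ([0.646, -0.398, 0.002], 0.18)]
scene square_corner [([0.543, -0.235, 0.07], 0.89), ([0.503, 0.043, 0.012], 0.16)]
scene square_grip [([0.536, -0.244, 0.098], 0.96)]
scene square_arm [([0.542, -0.069, 0.064], 0.86), ([0.62, 0.036, 0.011], 0.4)]
scene tray [([0.206, -0.303, 0.003], 0.89), ([0.558, -0.061, -0.002], 0.67), ([0.837, 0.164, -0.002], 0.57)]
scene tray_far_right [([0.085, -0.404, 0.014], 0.59), ([0.613, -0.164, 0.014], 0.58)]
scene tray_far_left [([0.344, -0.361, 0.016], 0.77), ([0.62, 0.035, 0.011], 0.67), ([0.762, 0.075, 0.009], 0.59)]
scene tray_near_right [([0.912, 0.255, 0.015], 0.81), ([0.493, -0.154, 0.008], 0.79), ([0.068, -0.248, 0.013], 0.77)]
scene tray_near_left [([0.316, -0.211, 0.01], 0.87), ([0.503, 0.042, 0.01], 0.81), ([0.876, 0.05, 0.01], 0.55)]
wrist square_corner [([0.547, -0.232, 0.067], 0.96), ([0.503, -0.453, 0.003], 0.5)]
wrist square_grip [([0.533, -0.247, 0.102], 0.72)]
wrist square_arm [([0.534, -0.071, 0.068], 0.81)]
wrist tray [([0.56, -0.06, -0.0], 0.6)]
wrist tray_far_right [([0.614, -0.162, 0.009], 0.6)]
wrist tray_far_left [([0.536, -0.071, 0.072], 0.62)]
wrist tray_near_right []
wrist tray_near_left []
```

Request:
{"api": "step_arm", "payload": {
  "rows": "-0.3 -0.3 0 0 -1;-0.5 -0.5 0 0 -1;-0.6 -0.6 0 0 -1;-0.6 -0.5 0 0 -1;-0.4 -0.4 0 0 -1"
}}

```text
t: 30.95
eef_pos: [0.4741, -0.1845, 0.0846]
orientation: [-3.141, 0.001, -0.032]
ft_force: [-0.8, 0.1, -0.8]
width: 0.0235
```

Request:
{"api": "step_arm", "payload": {
  "rows": "-0.25 -0.12 0 0 -1;0 0 0 0 -1;0 0 0.3 0 -1;0 0 0.6 0 -1;0 0 0.6 0 -1"
}}

```text
t: 31.45
eef_pos: [0.4703, -0.1832, 0.0463]
orientation: [3.141, -0.002, -0.033]
ft_force: [-0.7, 0.0, -1.1]
width: 0.0235
```

Request:
{"api": "step_arm", "payload": {
  "rows": "0 0 0.4 0 -1;0 0 0.2 0 -1;0 0 0.2 0 -1;0 0 0 0 -1;0 0 0 0 -1"
}}

```text
t: 31.95
eef_pos: [0.4693, -0.1823, 0.0272]
orientation: [3.141, -0.001, -0.032]
ft_force: [-0.2, 0.2, -1.1]
width: 0.0234
```

```bash
python3 - <<'E'
from h import *
s=bot.sense(); print(s['eef_pos'],s['orientation'],s['width'],s['ft_force'])
for c in('top','wrist','scene'):
  a=cam(c,'11%s.png'%c)
  tips(c,['square_corner','tray_near_right','tray_near_left'])
E
```

```text
[ 0.46932018 -0.18234003  0.02718903] [ 3.14138221e+00 -5.23968698e-04 -3.22507137e-02] 0.023388603935030745 [-0.23530922  0.23798667 -1.07791466]
top square_corner []
top tray_near_right [([0.062, -0.247, 0.012], 0.86), ([0.907, 0.253, 0.009], 0.75), ([0.492, -0.159, 0.01], 0.65)]
top tray_near_left [([0.321, -0.21, 0.012], 0.7), ([0.884, 0.056, 0.009], 0.56), ([0.5, 0.042, 0.012], 0.55)]
wrist square_corner [([0.486, -0.173, 0.008], 0.57), ([0.562, -0.064, -0.0], 0.38)]
wrist tray_near_right [([0.496, -0.156, 0.01], 0.94)]
wrist tray_near_left [([0.561, -0.06, 0.0], 0.49)]
scene square_corner [([0.482, -0.172, 0.008], 0.74)]
scene tray_near_right [([0.491, -0.155, 0.008], 0.87), ([0.068, -0.249, 0.01], 0.75), ([0.915, 0.252, 0.01], 0.74)]
scene tray_near_left [([0.505, 0.042, 0.015], 0.75), ([0.318, -0.207, 0.013], 0.71), ([0.879, 0.05, 0.012], 0.55)]
```

View pics/11wrist.png

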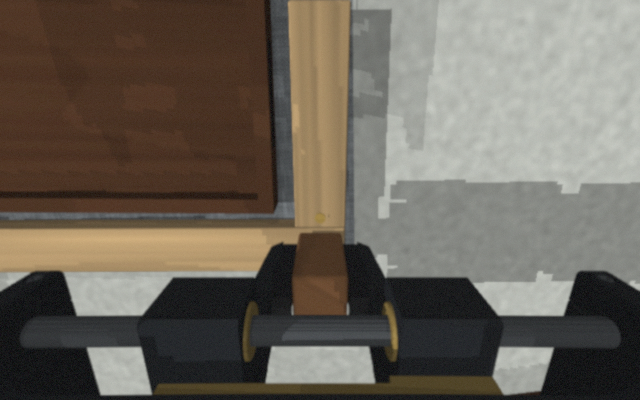

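The wrist picture shows the tray's corner at (272,210) in the crook, with gaps of about 10 mm each way and parallel edges. I set the square down and slide it flush.

Request:
{"api": "step_arm", "payload": {
  "rows": "0 0 0.1 0 -1;0.2 0 0 0 -1;0.2 0 0 0 -1;0.1 0 0 0 -1;0 0 0 0 -1"
}}

```text
t: 33.05
eef_pos: [0.4815, -0.1827, 0.0244]
orientation: [3.141, 0.0, -0.032]
ft_force: [-2.3, -0.4, 0.8]
width: 0.0239
```

Request:
{"api": "step_arm", "payload": {
  "rows": "0 -0.2 0 0 -1;0 -0.2 0 0 -1;0 -0.1 0 0 -1;0 -0.06 0 0 -1;0.06 0 0 0 -1"
}}

```text
t: 33.55
eef_pos: [0.4831, -0.1683, 0.0245]
orientation: [3.142, 0.001, -0.032]
ft_force: [-2.8, -1.2, 1.3]
width: 0.0237
```

```bash
python3 - <<'E'
from h import *
s=bot.sense(); print(s['eef_pos'],s['orientation'],s['width'],s['ft_force'])
for c in('top','wrist'):
  a=cam(c,'12%s.png'%c)
  tips(c,['square_corner','tray_near_right','tray_near_left','tray_far_right'])
E
```

```text
[ 0.48314285 -0.16834334  0.02445566] [ 3.14152711e+00  9.22193319e-04 -3.19218423e-02] 0.02366222157484441 [-2.79746169 -1.20761496  1.28808835]
top square_corner []
top tray_near_right [([0.905, 0.254, 0.01], 0.92), ([0.497, -0.156, 0.007], 0.87), ([0.065, -0.246, 0.011], 0.79)]
top tray_near_left [([0.881, 0.058, 0.008], 0.98), ([0.502, 0.043, 0.01], 0.58), ([0.319, -0.207, 0.014], 0.55)]
top tray_far_right [([0.792, 0.27, 0.011], 0.96), ([0.623, -0.159, 0.01], 0.76), ([0.087, -0.401, 0.014], 0.73)]
wrist square_corner [([0.494, -0.159, 0.001], 0.84)]
wrist tray_near_right [([0.5, -0.156, 0.01], 0.94)]
wrist tray_near_left []
wrist tray_far_right [([0.485, -0.168, 0.038], 0.61)]
```

View pics/12wrist.png

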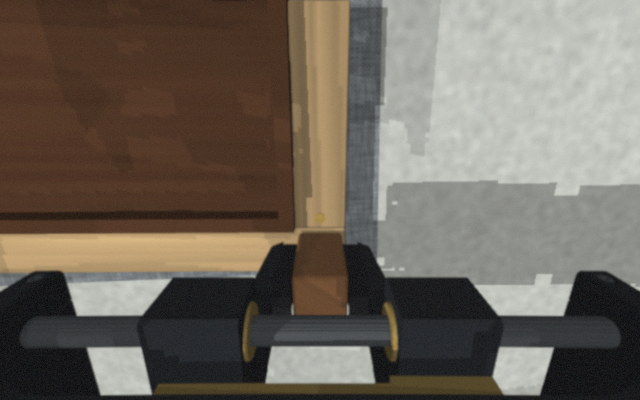

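Request:
{"api": "step_arm", "payload": {
  "rows": "0 -0.06 0 0 -1;0 -0.06 0 0 -1;0 0 0 0 -1"
}}

```text
t: 34.35
eef_pos: [0.4842, -0.1659, 0.0245]
orientation: [3.141, -0.001, -0.033]
ft_force: [-0.1, -2.3, -0.0]
width: 0.0241
```

Request:
{"api": "step_arm", "payload": {
  "rows": "0.06 0 0 0 -1;0 0 0 0 -1;0 0 0 0 -1"
}}

```text
t: 34.65
eef_pos: [0.485, -0.1658, 0.0245]
orientation: [3.141, 0.0, -0.032]
ft_force: [-2.5, -1.6, -0.4]
width: 0.0238
```

```bash
python3 - <<'E'
from h import *
s=bot.sense(); p=s['eef_pos']; print(p,s['orientation'],s['ft_force'])
a=cam('wrist','13wrist.png'); f=a['frame'].astype(int)
br=f.sum(2)
y=-.032
R=np.array([[np.cos(y),-np.sin(y)],[np.sin(y),np.cos(y)]])
def edge(rows,axis):
    E=[]
    for r in rows:
        l=br[r,240:340] if axis==0 else br[180:262,r]
        k=np.argmax(np.diff(l.astype(float))); E.append((240+k+1,r) if axis==0 else (r,180+k+1))
    P=atz(a,E,.020); return (R.T@(P[:,:2]-p[:2]).T).T
r=edge(range(20,200,10),0); n=edge(range(20,270,15),1)
print('right side, in square frame rel. post (inner edge at +14mm):',np.round(r*1000,1).tolist())
print('near side:',np.round(n*1000,1).tolist())
E
```

```text
[ 0.4850328  -0.16583775  0.02451319] [ 3.14135564e+00  1.31257363e-04 -3.20691762e-02] [-2.53101074 -1.62974048 -0.36404968]
right side, in square frame rel. post (inner edge at +14mm): [[114.9, 12.7], [111.1, 6.2], [107.2, 12.5], [103.2, 12.7], [99.1, 6.0], [95.0, 12.0], [90.7, 12.2], [86.4, 12.3], [82.0, 12.4], [77.5, 12.1], [72.9, 12.2], [68.2, 12.4], [63.4, 12.0], [58.5, 12.2], [53.4, 4.3], [48.3, 12.4], [43.1, 12.1], [37.7, 12.2]]
near side: [[12.9, 159.9], [12.9, 152.1], [12.8, 144.2], [12.8, 136.3], [12.8, 128.3], [13.4, 120.2], [13.4, 112.2], [12.8, 104.3], [13.3, 96.2], [13.3, 88.1], [13.3, 80.0], [13.3, 72.0], [13.3, 63.9], [13.3, 55.7], [13.3, 47.6], [13.9, 39.4], [13.9, 31.3]]
```

Both sides are parallel: the right edge reads 12.3 mm and the near edge about 13.3 mm, against the arms' inner edges at 14 mm (calibration is good to 2 mm). I let go and lift.

Request:
{"api": "step_arm", "payload": {
  "rows": "0 0 0 0 1;0 0 0 0 1;0 0 0 0 1;0 0 0 0 1;0 0 0 0 1"
}}

```text
t: 35.2
eef_pos: [0.4854, -0.1656, 0.0245]
orientation: [-3.141, -0.0, -0.032]
ft_force: [0.4, 0.7, -0.1]
width: 0.0618
```

Request:
{"api": "step_arm", "payload": {
  "rows": "0 0 0 0 1;0 0 0 0 1;0 0 -0.5 0 1;0 0 -1 0 1;0 0 -1 0 1"
}}

```text
t: 35.7
eef_pos: [0.4848, -0.1656, 0.0882]
orientation: [3.142, 0.001, -0.032]
ft_force: [0.5, -0.8, 0.7]
width: 0.0884
```

Request:
{"api": "step_arm", "payload": {
  "rows": "0 0 -1 0 1;0 0 -1 0 1;0 0 -1 0 1;0 0 -1 0 1;0 0 -1 0 1"
}}

```text
t: 36.2
eef_pos: [0.4846, -0.1657, 0.214]
orientation: [3.141, -0.0, -0.032]
ft_force: [0.1, 0.7, -0.7]
width: 0.0879
```

Request:
{"api": "step_arm", "payload": {
  "rows": "-0.5 0 0 0 1;-0.5 0 0 0 1;0 0 0 0 1"
}}

```text
t: 36.5
eef_pos: [0.4581, -0.1652, 0.2129]
orientation: [3.141, 0.001, -0.033]
ft_force: [0.3, 0.1, 0.3]
width: 0.0879
```

```bash
python3 - <<'E'
from h import *
s=bot.sense(); print(s['eef_pos'],s['width'],s['ft_force'],s['t'])
a=cam('wrist','14wrist.png')
for c in('wrist','top','scene'):
  if c!='wrist': cam(c)
  tips(c,['mat','square_corner','square_grip','square_arm','tray','tray_near_right','tray_near_left','tray_far_right','tray_far_left','mug_a','soap'])
E
```

```text
[ 0.45812827 -0.16515109  0.21285208] 0.08792879900120051 [0.2510894  0.10131385 0.26641496] 36.5
wrist mat []
wrist square_corner [([0.496, -0.153, 0.004], 0.86), ([0.625, 0.047, 0.011], 0.59)]
wrist square_grip [([0.486, -0.167, 0.039], 0.59)]
wrist square_arm [([0.484, 0.007, 0.01], 0.94)]
wrist tray [([0.202, -0.304, -0.0], 0.66), ([0.566, -0.054, -0.001], 0.55)]
wrist tray_near_right [([0.501, -0.154, 0.011], 0.92), ([0.484, -0.166, 0.039], 0.72), ([0.503, 0.048, 0.011], 0.38)]
wrist tray_near_left [([0.503, 0.047, 0.013], 0.93), ([0.315, -0.21, 0.012], 0.84)]
wrist tray_far_right [([0.62, -0.156, 0.009], 0.97)]
wrist tray_far_left [([0.629, 0.046, 0.013], 0.85), ([0.332, -0.366, 0.009], 0.8), ([0.566, -0.052, 0.001], 0.5)]
wrist mug_a [([0.503, -0.454, 0.002], 0.87)]
wrist soap []
top mat []
top square_corner [([0.505, -0.155, 0.01], 0.93)]
top square_grip [([0.487, -0.167, 0.04], 0.65)]
top square_arm [([0.493, 0.003, 0.005], 0.55), ([0.501, -0.156, 0.009], 0.28)]
top tray [([0.199, -0.303, 0.002], 0.87), ([0.563, -0.05, 0.001], 0.65), ([0.837, 0.166, -0.005], 0.64)]
top tray_
[... 804 characters left out ...]
 0.004], 0.64)]
scene tray [([0.561, -0.059, -0.0], 0.79), ([0.206, -0.305, 0.004], 0.79), ([0.833, 0.165, -0.003], 0.58)]
scene tray_near_right [([0.497, -0.149, 0.011], 0.87), ([0.071, -0.25, 0.013], 0.74), ([0.914, 0.254, 0.01], 0.73)]
scene tray_near_left [([0.317, -0.21, 0.011], 0.9), ([0.504, 0.048, 0.009], 0.67), ([0.879, 0.057, 0.009], 0.61)]
scene tray_far_right [([0.617, -0.157, 0.013], 0.9), ([0.794, 0.275, 0.013], 0.9), ([0.084, -0.399, 0.015], 0.73)]
scene tray_far_left [([0.342, -0.361, 0.019], 0.7), ([0.625, 0.043, 0.009], 0.63), ([0.759, 0.074, 0.007], 0.56)]
scene mug_a [([0.696, 0.342, -0.002], 0.71), ([0.506, -0.455, -0.0], 0.66)]
scene soap [([0.648, -0.403, -0.0], 0.62)]
```

No more pictures can be viewed, so I check the fit numerically from the last image by sampling colours across both joints.

```bash
python3 - <<'E'
from h import *
a=cam('wrist'); f=a['frame'].astype(int); y=-.032; p=np.array([.4850,-.1657])
R=np.array([[np.cos(y),-np.sin(y)],[np.sin(y),np.cos(y)]])
# red-minus-blue: wood > ~20, grey mat ~ <5 ; profile 8..20 mm from post axis at z=.014
d=np.arange(4,24,1.5)
def prof(L):
    P=[np.r_[p+R@np.array(q)/1000,.014] for q in L]; uv=np.round(proj(a,P)).astype(int)
    return [int(f[v,u,0]-f[v,u,2]) if 0<=v<400 and 0<=u<640 else None for u,v in uv]
for x in(30,60,90,110): print('right',x,prof([(x,k) for k in d]))
for s in(30,80,120,170,205): print('near',s,prof([(k,s) for k in d]))
print('mm',d.tolist())
E
```

```text
right 30 [40, 33, 32, 37, 34, 28, 27, 30, 27, 29, 29, 29, 27, 32]
right 60 [54, 49, 40, 37, 40, 39, 33, 30, 37, 32, 31, 31, 29, 28]
right 90 [53, 49, 44, 38, 41, 44, 30, 29, 30, 31, 31, 32, 28, 34]
right 110 [52, 50, 39, 37, 38, 39, 34, 31, 33, 35, 33, 32, 29, 25]
near 30 [57, 59, 58, 56, 53, 48, 42, 34, 31, 36, 32, 23, 22, 25]
near 80 [58, 63, 62, 60, 56, 51, 43, 33, 36, 34, 34, 29, 28, 35]
near 120 [63, 62, 61, 56, 55, 48, 40, 33, 32, 33, 33, 27, 16, 30]
near 170 [60, 60, 59, 56, 55, 46, 36, 36, 28, 34, 32, 29, 26, 31]
near 205 [50, 50, 51, 50, 50, 42, 34, 28, 25, 29, 23, 19, 17, 11]
mm [4.0, 5.5, 7.0, 8.5, 10.0, 11.5, 13.0, 14.5, 16.0, 17.5, 19.0, 20.5, 22.0, 23.5]
```

There is no grey mat showing in either joint: wood runs straight into wood.

```bash
python3 -c "
from bench import bot
print(bot.finish_job())"
```

```text
the job is handed in; nothing more can be done
None
```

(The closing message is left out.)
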